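Two-key start of a board test fixture

ROBOT

A 6-joint arm with a two-finger parallel gripper is mounted at the origin on a cart in front of the work surface, level with it; the furniture and walls round the work are solid. World frame = base frame: x ahead of the robot, y to its left, z up, the work surface at z = 0. Lengths are in m, angles in rad, forces in N, time in s.
With the tool pointing down it reaches from about 0.35 to 0.85 m from the base axis. Payload 8.1 kg.
Tool frame: the origin (TCP) lies between the finger pads; the fingertips stand 8 mm ahead of it and the grasp point (between the pads) lies 11 mm behind it (r.tcp_to_tips is the z of the fingertips in the tool frame, in m); z points along the fingers, y is the direction in which the jaws open and shut (so a half turn about z gives the same grasp; the last joint's range is limited). The gripper opens to 85 mm and grips with 20 to 120 N. Pads are 22 mm wide; open, the fingers measure 114 mm over their backs; the gripper's body (76 mm by 85 mm) begins 54 mm behind the grasp point. The pads swing forward as they close: fully open they stand 13 mm farther back than shut.
Start: joints at [-1.274, 0.13, 1.488, -0, 1.523, -0.085], TCP at [0.224, -0.557, 0.239] pointing down, gripper open.
Joint ranges: [-2.96, 2.96], [-0.89, 2.26], [0.02, 2.5], [-1.34, 4.48], [0, 2.73], [-2.66, 2.66]. Speed limits (rad/s): [2.39, 2.39, 2.79, 3.14, 3.14, 3.14].

INTERFACE

Orientations are given as a unit quaternion [w, x, y, z].
In Python, from bench import status, eyes, job, r gives the robot as it stands.
- The arm moves only by the shell command python3 -m inch 'ROWS' [FORCE]. ROWS is JSON, a list of rows, each an object with "travel": the shift along the tool's x, y, z in cm, a list of three; "angular": the turn, a rotation vector about the tool's x, y, z in degrees, a list of three; "fingers": the opening, from 0 (shut) to 1 (fully open). A call has 1 to 20 rows; each row shifts and turns the commanded pose from where the row before left it, along the tool's axes as they then stand; what a row does not reach is not made up. A row lasts 1/12 s, in which the tool goes at most 41.7 mm and 7.16 degrees, less where a joint would pass 70% of its speed; a pose out of reach is approached as far as the arm can. A call with a gripper value outside its range is refused whole. The fingers move at their own pace and stop on an object; FORCE is the grip in N (left out, the last holds). Time passes only in rows, so rows that do not move let the fingers close. It gives the time, the measured TCP pose, the force and the opening at its end, in the units of the state.
- status.observe(): the state, without advancing time (a new reading comes with each control period).
- eyes.capture(name): name is "scene" or "top" or "wrist"; returns (picture, depth): 400x640x3 uint8, red, green, blue; 400x640 float32, m along the optical axis (not along the pixel's ray), 0 where there is no reading.
- eyes.calibration(name): a dict with "fovy" (degrees; the focal length in pixels is half the picture's height over the tangent of half this angle, whatever the lens; pixels are square), "cx", "cy" (the principal point, pixels), "k1" (the pictures are not rectified: a ray, as slopes to the right and down, at radius r is drawn at 1 + k1 r^2 times it, then the intrinsics apply), "rvec" (rotation vector, rad) and "tvec" (3), from world to camera coordinates, as OpenCV has them. Camera axes: x right, y down, z forward; pixel columns grow to the right and rows downward; lengths in m; the calibration is good to about 2 mm. A picture is of the moment at which its call begins: read the wrist's pose just before it. calibration takes no time and is no camera call; for the wrist camera it gives the pose at the moment of the call.
- job.job_done(): hands the job in, once; it reports no verdict.
The state is a dict: "time_s": time; "joint_positions": joint angles; "qd": joint speeds; "effort": joint torques, N m; "eef_pos": TCP position; "eef_rot": TCP orientation; "wrist_force": force on the tool from outside, world axes, zero at the start; "torque": the same for the moment, N m; "width": finger opening in m.
Only numpy, scipy, OpenCV 4.12 (cv2) and the standard library are available. Lean on these libraries where they do the work, as an engineer would, in place of code of your own. Each camera call takes 0.05 s, during which the arm holds its last target.

TASK

Start the board test: push the board carrier along its rails, under the bridge of the test fixture, until it rests against the far stop; then press the two round start keys of the control station down together, one fingertip on each, hold both fully down for at least two seconds and let go so that both come up again. Only push the carrier, never lift it; leave the small square stop key unpressed, do not press a start key before the carrier is home, and leave the loose things on the bench where they are.

Things in the scene. Friction and masses are not known exactly. Their poses are not given: they have to be found in the camera images.
- fixture: Board test fixture, fixed: aluminium plate 200 x 120 x 8 mm, two low rails along it (top z 18 mm, 75 mm apart), a dark stop bar across the far end (near face x = +85, top z 34) and a black bridge over the far half (x = 30 to 64, underside z 44, top z 59 mm). Origin: centre of underside, on the bench (z = 0). +x runs along the rails from the open near end to the stop; y left, z up.
- carrier_face (a point): Middle of the carrier's push face, z 32 mm. Carrier: loose grey plate 100 x 72 x 8 mm, 0.5 kg, a circuit board on it, between the rails (1.5 mm play a side). Its near end has an upright tab 12 thick, 34 wide, z 16 to 47 mm; push the tab's flat near face along the fixture's +x (2 to 8 N). Face starts at x = -95 to -60 mm in the fixture's frame; at x = -15 mm the carrier is on the stop.
- station: Control station, fixed: grey box 110 x 150 x 44 mm with bright top plate. Origin: centre of underside, on the bench; +x to the back (cable gland), y left, z up. On top: two round black start keys at x = +18, y = +30 and -30 mm (tops z 60 mm when up), a grey ridge between them (6 mm wide, 40 long, top z 64), and in front at x = -34, y = 0 the square black stop key, 16 mm wide, top z 54.
- key_left_top (a point): Centre of the top face of the left (+y) round start key, 28 mm in diameter; moves down with the key.
- key_right_top (a point): Centre of the top face of the right (-y) round start key, 28 mm in diameter; moves down with the key.
- key_left (a joint): Left start key, 0 = up, 0.007 m = fully down; springs back. It begins to move at 1.5 N and is fully down at 4 N.
- key_right (a joint): Right start key, same as the left.
- stop_key (a joint): Square stop key, 0 = up, 0.005 m = fully down; to be left alone.
- heat_sink: Loose black finned heat sink 45 x 45 x 23 mm near the front, between fixture and station; origin at the centre of its underside. Leave it.
- connector_block: Loose green connector block 18 x 52 x 19 mm farther back, between fixture and station; origin at the centre of its underside. Leave it.
- loupe: Loose black loupe 41 mm across, 36 mm high, at the left; origin at the centre of its underside. Leave it.
- solder_spool: Loose spool of solder 58 mm across, 48 mm high, at the right; origin at the centre of its underside. Leave it.
Mind the look-alikes: they are no part of the job. What is shaped like the station but blue is not meant.

How it is judged:
On the way, in this order (a step that is already met when the one before it is completed fails the run):
1. the carrier is pushed home against the stop (x of carrier_face in the frame of fixture above -0.019 m and height (world z) of carrier_face below 0.037 m), for 0.2 s.
2. both start keys are held down together by the fingers for two seconds (value of joint each of key_left, key_right above 0.0045 m and contact force between the fingers and station above 2 N), for 2 s.
At the end, for the whole second after the job is handed in: The carrier lies flat on the fixture within 4 mm of resting against the stop (push face at x > -19 mm in the fixture frame), and both start keys and the stop key are up (within 1.5 mm and 1 mm) (all of step 1 and value of joint each of key_left, key_right below 0.0015 m and value of joint stop_key below 0.001 m); the robot touches nothing.
It fails at once if the carrier is lifted (more than 8 mm) (height (world z) of carrier_face above 0.04 m).
It fails at once if one start key goes down while the other is still up ((value of joint key_left above 0.005 m and value of joint key_right below 0.0015 m) or (value of joint key_right above 0.005 m and value of joint key_left below 0.0015 m)).
It fails at once if a start key is pressed before the carrier is home (x of carrier_face in the frame of fixture below -0.021 m and value of joint any of key_left, key_right above 0.003 m).
It fails at once if the stop key is pressed (value of joint stop_key above 0.0025 m).
It fails at once if a loose bystander is moved more than 20 mm (distance of any of heat_sink, connector_block, loupe, solder_spool from where it was at the start of the episode above 0.02 m).
It also fails if it takes over 54 s, if anything falls off the work surface, if the arm or the gripper's body presses on something with over 40 N, if the wrist force passes 120 N, or if a joint passes its speed limit or range.

## Working session

There is one attempt and no reset: what is moved stays moved. The work goes in short steps, Python scripts to look and compute and a shell command to move; the robot and the scene stay as the last step left them, time stands still between calls to the robot, and variables do not carry over. Pictures are saved under pics/ and viewed, and the job is handed in when it is done.

```bash
ls; mkdir -p pics
python3 - <<'E'
from bench import status, eyes, job, r
import cv2, numpy as np
print(status.observe()); print(r.tcp_to_tips)
for n in ("scene","top"):
    im,d=eyes.capture(n); cv2.imwrite(f"pics/{n}0.png",im[...,::-1]); np.savez(f"pics/{n}0.npz",im=im,d=d)
    print(n,eyes.calibration(n))
E
```

```text
pics
{'time_s': 0.0, 'joint_positions': array([-1.27440248e+00,  1.31159426e-01,  1.48929835e+00, -7.77674818e-06,
        1.52299746e+00, -8.53938508e-02]), 'qd': array([-0.00032911, -0.00065565,  0.00046995, -0.00098005,  0.00213544,
        0.00141136]), 'effort': array([ 2.05558623e-03, -5.69397962e+01, -5.00549948e+01, -7.08329276e-05,
        1.51605962e-02, -7.40623545e-05]), 'eef_pos': array([ 0.22341066, -0.55627092,  0.23823499]), 'eef_rot': array([-9.25702574e-04,  9.81834570e-01,  1.89736686e-01, -1.01931045e-04]), 'wrist_force': array([ 0.37461294, -0.19616685, -0.10192265]), 'torque': array([0.01883962, 0.00353053, 0.02321418]), 'width': 0.08517419782953302}
0.008
scene {'fovy': 57.113622313736975, 'cx': 321.0010686659788, 'cy': 195.1535774170412, 'k1': -0.041380679546316246, 'rvec': array([ 0.96061122, -2.35819633,  1.15278133]), 'tvec': array([0.42949562, 0.23803002, 0.97077164])}
top {'fovy': 55.808141406859534, 'cx': 314.93349784887886, 'cy': 206.464746248543, 'k1': 0.02740913459777043, 'rvec': array([ 2.16801835, -2.16863304,  0.12157101]), 'tvec': array([0.06934898, 0.52474029, 1.15111834])}
```

View pics/scene0.png

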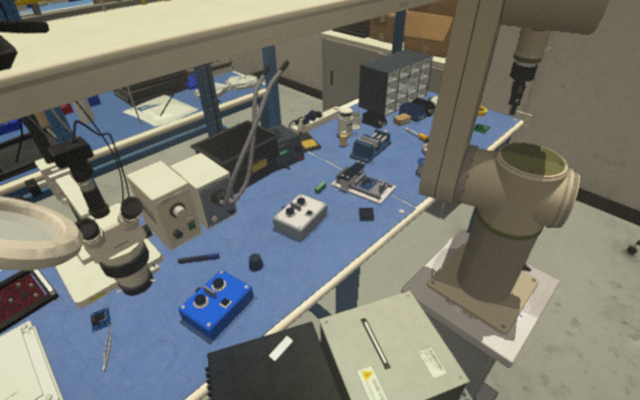

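View pics/top0.png

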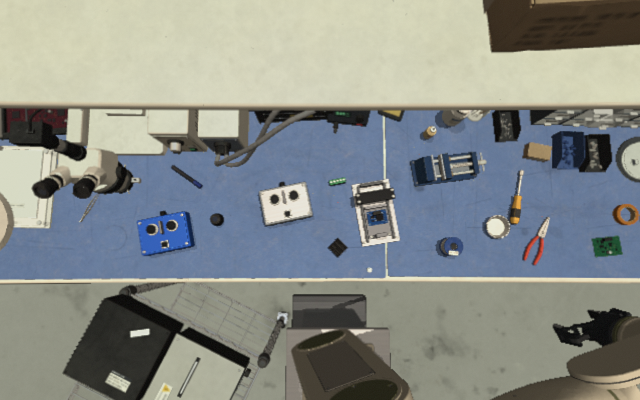

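Top view: the grey station is at (286,203), with a blue look-alike at (164,233). The fixture is at (376,212), and the blue vise at (447,168) could be mistaken for it. The heat sink is at (338,247), the connector at (337,182), the loupe at (217,220) and the spool at (450,246). Next I'll take close crops and rough positions.

```bash
cat > h.py <<'E'
import numpy as np, cv2
from bench import status, eyes, job, r
def cam(n):
    c=eyes.calibration(n); f=200/np.tan(np.radians(c['fovy']/2))
    R,_=cv2.Rodrigues(np.array(c['rvec'])); return dict(f=f,cx=c['cx'],cy=c['cy'],k1=c['k1'],R=R,t=np.array(c['tvec']))
def slopes(c,uv):
    uv=np.atleast_2d(uv).astype(float)
    K=np.array([[c['f'],0,c['cx']],[0,c['f'],c['cy']],[0,0,1]])
    return cv2.undistortPoints(uv.reshape(-1,1,2),K,np.array([c['k1'],0,0,0,0.]))[:,0]
def onplane(c,uv,z):
    s=slopes(c,uv); d=np.c_[s,np.ones(len(s))]@c['R']; o=-c['R'].T@c['t']
    return o+d*((z-o[2])/d[:,2])[:,None]
def proj(c,P):
    P=np.atleast_2d(P).astype(float);K=np.array([[c['f'],0,c['cx']],[0,c['f'],c['cy']],[0,0,1]])
    return cv2.projectPoints(P,cv2.Rodrigues(c['R'])[0],c['t'],K,np.array([c['k1'],0,0,0,0.]))[0][:,0]
def withdepth(c,uv,d):
    s=slopes(c,uv); return (np.c_[s,np.ones(len(s))]*np.atleast_1d(d)[:,None]-c['t'])@c['R']
E
python3 - <<'E'
from h import *
c=cam("top"); print("cam", -c['R'].T@c['t'])
for n,p,z in [("station",(286,203),.044),("fixture",(376,212),.01),("blue",(164,233),.044),("hs",(338,247),.02),("conn",(337,182),.02),("loupe",(217,220),.03),("spool",(450,246),.04)]:
    print(n,onplane(c,p,z).round(3))
z=np.load("pics/top0.npz"); im=z['im'][...,::-1]
cv2.imwrite("pics/crop1.png",cv2.resize(im[165:265,250:410],None,fx=5,fy=5,interpolation=cv2.INTER_CUBIC))
d=z['d']
print(withdepth(c,[(100,100),(300,60),(500,60),(300,105)],[d[100,100],d[60,300],d[60,500],d[105,300]]).round(3))
E
```

```text
cam [0.39831577 0.07461646 1.2004216 ]
station [[0.534 0.158 0.044]]
fixture [[ 0.509 -0.124  0.01 ]]
blue [[0.442 0.528 0.044]]
hs [[ 0.399 -0.002  0.02 ]]
conn [[ 0.604 -0.001  0.02 ]]
loupe [[0.482 0.372 0.03 ]]
spool [[ 0.402 -0.343  0.04 ]]
[[ 0.639  0.423  0.597]
 [ 0.71   0.097  0.595]
 [ 0.709 -0.236  0.596]
 [ 0.633  0.097  0.594]]
```

View pics/crop1.png

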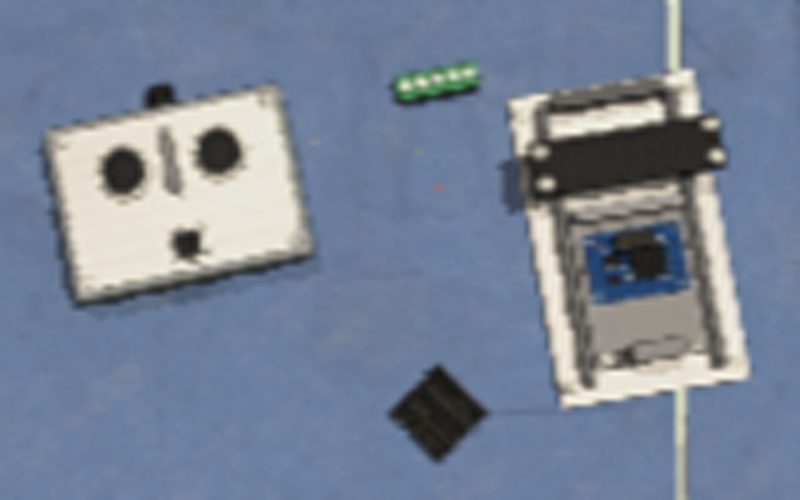

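```bash
python3 -m inch '[{"travel":[2.5,-2.4,-0.8],"angular":[0,0,0],"fingers":0},{"travel":[2.5,-2.4,-0.8],"angular":[0,0,0],"fingers":0},{"travel":[2.5,-2.4,-0.8],"angular":[0,0,0],"fingers":0},{"travel":[2.5,-2.4,-0.8],"angular":[0,0,0],"fingers":0},{"travel":[2.5,-2.4,-0.8],"angular":[0,0,0],"fingers":0},{"travel":[2.5,-2.4,-0.8],"angular":[0,0,0],"fingers":0},{"travel":[2.5,-2.4,-0.8],"angular":[0,0,0],"fingers":0},{"travel":[2.5,-2.4,-0.8],"angular":[0,0,0],"fingers":0},{"travel":[2.5,-2.4,-0.8],"angular":[0,0,0],"fingers":0},{"travel":[2.5,-2.4,-0.8],"angular":[0,0,0],"fingers":0},{"travel":[2.5,-2.4,-0.8],"angular":[0,0,0],"fingers":0},{"travel":[2.5,-2.4,-0.8],"angular":[0,0,0],"fingers":0},{"travel":[2.5,-2.4,-0.8],"angular":[0,0,0],"fingers":0},{"travel":[2.5,-2.4,-0.8],"angular":[0,0,0],"fingers":0},{"travel":[0,0,0],"angular":[0,0,6],"fingers":0},{"travel":[0,0,0],"angular":[0,0,6],"fingers":0},{"travel":[0,0,0],"angular":[0,0,0],"fingers":0},{"travel":[0,0,0],"angular":[0,0,0],"fingers":0}]' 30
python3 - <<'E'
from h import *
s=status.observe();print(s['time_s'],s['eef_pos'],s['eef_rot'],s['joint_positions'])
c=cam("wrist"); im,d=eyes.capture("wrist"); np.savez("pics/w1.npz",im=im,d=d,**c); cv2.imwrite("pics/w1.png",im[...,::-1])
print("campos",-c['R'].T@c['t'],c['R'])
E
```

```text
time_s: 1.6
eef_pos: [0.423, -0.1144, 0.3509]
eef_rot: [-0.0, 0.996, 0.088, -0.0]
wrist_force: [-0.4, -0.1, -0.6]
width: 0.0001
1.6 [ 0.42304593 -0.11443504  0.35092672] [-1.31578831e-04  9.96139994e-01  8.77780246e-02 -3.37697845e-04] [-3.81218024e-01 -3.30652332e-01  1.71775718e+00 -7.18297320e-05
  1.75520921e+00  1.01378287e+00]
campos [ 0.49702286 -0.10062214  0.48539686] [[ 1.74645889e-01 -9.84631275e-01  2.54555859e-04]
 [-9.40774783e-01 -1.66790672e-01  2.95167206e-01]
 [-2.90588405e-01 -5.17892188e-02 -9.55445580e-01]]
```

View pics/w1.png

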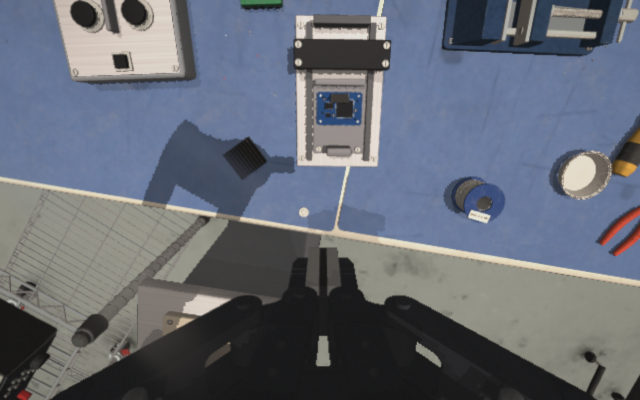

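The wrist view shows the fixture upright at about (340,90), with the bridge at (342,55), the board at (340,107) and the tab at (340,152). The grey station is at the upper left, with its keys at (87,13) and (136,11). I'll crop in for precise measurement.

Run:
```python
from h import *
z=np.load("pics/w1.npz"); im=z['im']; d=z['d']; c={k:z[k] for k in('f','cx','cy','k1','R','t')}
g=im[0:180,270:410]; cv2.imwrite("pics/cropf.png",cv2.resize(g[...,::-1],None,fx=4,fy=3.3,interpolation=cv2.INTER_CUBIC)) 
cv2.imwrite("pics/cropf.png",cv2.resize(im[5:175,280:400][...,::-1],None,fx=3.5,fy=3.5,interpolation=cv2.INTER_CUBIC))
hsv=cv2.cvtColor(im,cv2.COLOR_RGB2HSV); m=((hsv[...,1]<50)&(hsv[...,2]>140)).astype(np.uint8); m[:,:285]=0;m[:,395:]=0;m[180:]=0
ys=np.arange(8,172)
for y in range(10,172,8):
    xs=np.where(m[y])[0]; print(y,xs.min() if len(xs) else None,xs.max() if len(xs) else None)
```

```text
10 377 381
18 296 386
26 296 385
34 296 385
42 295 388
50 None None
58 None None
66 384 386
74 296 382
82 296 382
90 296 382
98 296 381
106 297 381
114 297 380
122 297 380
130 297 379
138 297 379
146 297 378
154 297 378
162 297 378
170 345 349
```

View pics/cropf.png

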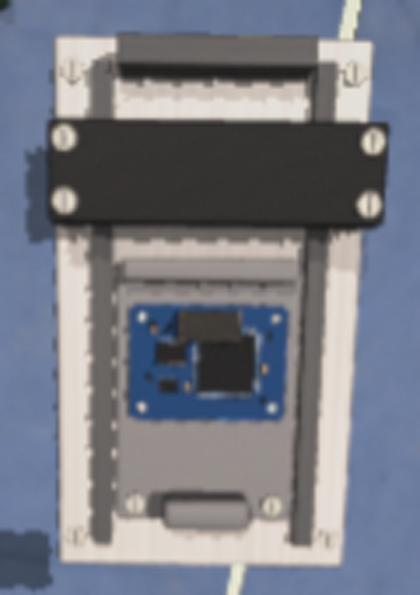

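Run:
```python
from h import *
z=np.load("pics/w1.npz"); im=z['im']; d=z['d']; c={k:z[k] for k in('f','cx','cy','k1','R','t')}
P=onplane(c,[(297.7,165.9),(377.7,165.9),(295.7,15.9),(386.3,17)],.008)
print(P.round(4)); bl,br,tl,tr=P[:,:2]
print("len",np.linalg.norm(tl-bl),np.linalg.norm(tr-br),"w",np.linalg.norm(bl-br),np.linalg.norm(tl-tr))
for a,b in((bl,tl),(br,tr)): print(np.degrees(np.arctan2(*(b-a)[::-1])))
for a,b in((br,bl),(tr,tl)): print(np.degrees(np.arctan2(*(b-a)[::-1]))-90)
cen=P[:,:2].mean(0); print("centre",cen)
x=(tl-bl+tr-br); x/=np.linalg.norm(x); y=np.array([-x[1],x[0]])
print("yaw",np.degrees(np.arctan2(x[1],x[0])))
np.savez("pics/fix.npz",cen=cen,x=x)
# depth points in fixture frame around tab
for yy in range(144,168):
    u=339; W=withdepth(c,[(u,yy)],[d[yy,u]])[0]; q=W[:2]-cen; print(yy,im[yy,u],(q@x).round(4),(q@y).round(4),W[2].round(4))
yy=150
for u in range(318,364,2):
    W=withdepth(c,[(u,yy)],[d[yy,u]])[0]; q=W[:2]-cen; print(u,im[yy,u],(q@x).round(4),(q@y).round(4),W[2].round(4))
```

```text
[[ 0.4019 -0.0799  0.008 ]
 [ 0.4227 -0.1968  0.008 ]
 [ 0.5977 -0.047   0.008 ]
 [ 0.6172 -0.164   0.008 ]]
len 0.198522059745738 0.19729511476284126 w 0.11878813109215669 0.11860894863750679
9.538040994288998
9.588667377102626
10.06058304451642
9.468634334274668
centre [ 0.50990349 -0.1219271 ]
yaw 9.563275720441604
144 [146 138 136] -0.0658 -0.0008 0.0156
145 [112 106 104] -0.0661 -0.0004 0.0247
146 [69 66 65] -0.0661 0.0002 0.0355
147 [73 71 70] -0.0664 0.0006 0.0438
148 [114 109 107] -0.0674 0.0007 0.0466
149 [144 137 135] -0.0687 0.0007 0.047
150 [155 147 144] -0.07 0.0007 0.0474
151 [154 146 143] -0.0715 0.0006 0.0461
152 [150 142 139] -0.0727 0.0006 0.0467
153 [145 137 135] -0.0741 0.0005 0.0465
154 [137 130 129] -0.0755 0.0005 0.0465
155 [129 123 121] -0.0769 0.0004 0.046
156 [150 141 136] -0.0843 -0.0016 0.0076
157 [190 178 170] -0.0858 -0.0016 0.0074
158 [218 207 198] -0.0874 -0.0017 0.0063
159 [227 218 210] -0.0885 -0.0016 0.0092
160 [228 219 212] -0.0903 -0.0018 0.0071
161 [228 219 212] -0.0919 -0.0018 0.0061
162 [227 219 211] -0.0931 -0.0018 0.008
163 [227 219 211] -0.0
[... 396 characters left out ...]
703 0.0154 0.0458
330 [154 147 144] -0.0701 0.0127 0.0471
332 [155 147 144] -0.0702 0.01 0.0462
334 [155 147 145] -0.0703 0.0073 0.0455
336 [155 148 145] -0.07 0.0047 0.0469
338 [155 147 144] -0.0699 0.002 0.048
340 [155 147 145] -0.0701 -0.0007 0.0465
342 [155 147 144] -0.0699 -0.0034 0.0472
344 [154 146 144] -0.0699 -0.0061 0.0471
346 [154 146 143] -0.0699 -0.0088 0.0473
348 [154 146 144] -0.0701 -0.0116 0.0457
350 [135 129 127] -0.07 -0.0142 0.0463
352 [140 133 131] -0.0742 -0.0197 0.0152
354 [141 134 130] -0.0741 -0.0225 0.0163
356 [209 199 184] -0.0736 -0.025 0.0199
358 [206 197 181] -0.0739 -0.0282 0.0174
360 [170 163 153] -0.0742 -0.0313 0.0148
362 [129 123 120] -0.0742 -0.0343 0.0144
```

Tab face is at x = -78 mm in the fixture frame, with fixture yaw about 9.6° and centre (0.510, -0.122). I'll go down behind the tab with the fingers shut.

```bash
python3 -m inch '[{"travel":[-1,0.7,0],"angular":[0,0,0.5],"fingers":0},{"travel":[-1,0.7,2.7],"angular":[0,0,0],"fingers":0},{"travel":[-1.1,0.8,3.5],"angular":[0,0,0],"fingers":0},{"travel":[0,0,3.5],"angular":[0,0,0],"fingers":0},{"travel":[0,0,3.5],"angular":[0,0,0],"fingers":0},{"travel":[0,0,3.5],"angular":[0,0,0],"fingers":0},{"travel":[0,0,3.5],"angular":[0,0,0],"fingers":0},{"travel":[0,0,3],"angular":[0,0,0],"fingers":0},{"travel":[0,0,2.5],"angular":[0,0,0],"fingers":0},{"travel":[0,0,2.5],"angular":[0,0,0],"fingers":0},{"travel":[0,0,2],"angular":[0,0,0],"fingers":0},{"travel":[0,0,1.5],"angular":[0,0,0],"fingers":0},{"travel":[0,0,0],"angular":[0,0,0],"fingers":0},{"travel":[0,0,0],"angular":[0,0,0],"fingers":0}]'
cat > look.py <<'E'
import sys
from h import *
n=sys.argv[1]; cn=sys.argv[2] if len(sys.argv)>2 else "wrist"
s=status.observe();f=np.load("pics/fix.npz");x=f['x'];y=np.array([-x[1],x[0]])
q=s['eef_pos'][:2]-f['cen'];e=s['eef_rot']
print(s['time_s'],s['eef_pos'].round(4),"fix xy",(q@x).round(4),(q@y).round(4),"yaw",np.degrees(2*np.arctan2(e[2],e[1])).round(2),s['wrist_force'].round(2),s['width'])
c=cam(cn); im,d=eyes.capture(cn); np.savez(f"pics/{n}.npz",im=im,d=d,**c); cv2.imwrite(f"pics/{n}.png",im[...,::-1])
E
python3 look.py w2
```

```text
time_s: 2.82
eef_pos: [0.3951, -0.1414, 0.0336]
eef_rot: [-0.001, 0.997, 0.082, -0.001]
wrist_force: [-0.4, -0.1, 0.1]
width: -0.0002
2.8167 [ 0.3951 -0.1414  0.0336] fix xy -0.1164 -0.0001 yaw 9.43 [-0.41 -0.06  0.07] -0.0002012753185521965
```

View pics/w2.png

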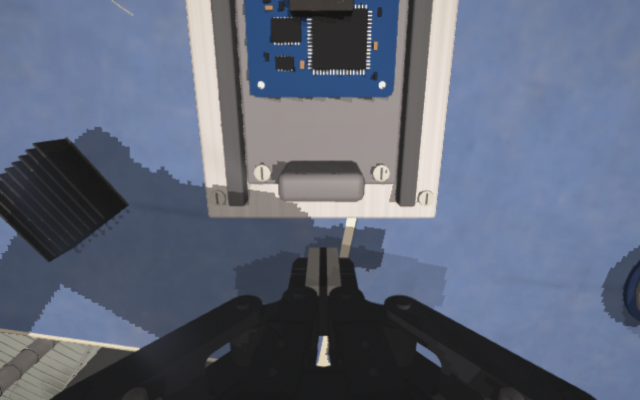

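The wrist view shows the shut fingertips at (324,255), square behind the tab at (321,180) with a clear gap. I'll push now.

```bash
python3 -m inch '[{"travel":[1,0,0],"angular":[0,0,0],"fingers":0},{"travel":[0.8,0,0],"angular":[0,0,0],"fingers":0},{"travel":[0.4,0,0],"angular":[0,0,0],"fingers":0},{"travel":[0.4,0,0],"angular":[0,0,0],"fingers":0},{"travel":[0.4,0,0],"angular":[0,0,0],"fingers":0},{"travel":[0.4,0,0],"angular":[0,0,0],"fingers":0},{"travel":[0.4,0,0],"angular":[0,0,0],"fingers":0},{"travel":[0.4,0,0],"angular":[0,0,0],"fingers":0},{"travel":[0.4,0,0],"angular":[0,0,0],"fingers":0},{"travel":[0.4,0,0],"angular":[0,0,0],"fingers":0},{"travel":[0,0,0],"angular":[0,0,0],"fingers":0}]'
python3 look.py w3
```

```text
time_s: 3.78
eef_pos: [0.4457, -0.1334, 0.0346]
eef_rot: [0.0, 0.997, 0.082, -0.0]
wrist_force: [-1.6, -1.1, 2.3]
width: 0.0002
3.7833 [ 0.4457 -0.1334  0.0346] fix xy -0.0653 -0.0006 yaw 9.41 [-1.6  -1.09  2.32] 0.0001845290570648808
```

View pics/w3.png

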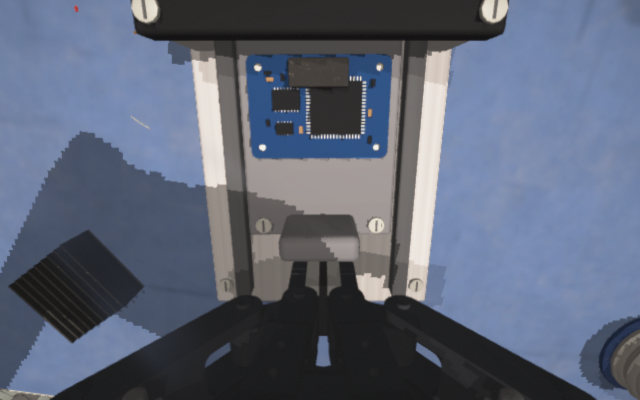

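The tab is flush on the fingers at (320,245) and the carrier is sliding. I'll keep pushing.

```bash
python3 -m inch '[{"travel":[0.4,0,0],"angular":[0,0,0],"fingers":0},{"travel":[0.4,0,0],"angular":[0,0,0],"fingers":0},{"travel":[0.4,0,0],"angular":[0,0,0],"fingers":0},{"travel":[0.4,0,0],"angular":[0,0,0],"fingers":0},{"travel":[0.4,0,0],"angular":[0,0,0],"fingers":0},{"travel":[0.4,0,0],"angular":[0,0,0],"fingers":0},{"travel":[0.4,0,0],"angular":[0,0,0],"fingers":0},{"travel":[0.3,0,0],"angular":[0,0,0],"fingers":0},{"travel":[0.2,0,0],"angular":[0,0,0],"fingers":0},{"travel":[0.1,0,0],"angular":[0,0,0],"fingers":0},{"travel":[0,0,0],"angular":[0,0,0],"fingers":0}]'
python3 look.py w4
```

```text
time_s: 4.75
eef_pos: [0.4785, -0.1277, 0.0343]
eef_rot: [-0.0, 0.997, 0.082, -0.001]
wrist_force: [-5.6, -0.2, 3.0]
width: 0.0001
4.75 [ 0.4785 -0.1277  0.0343] fix xy -0.0319 -0.0005 yaw 9.4 [-5.59 -0.21  2.97] 0.00014780253343818188
```

View pics/w4.png

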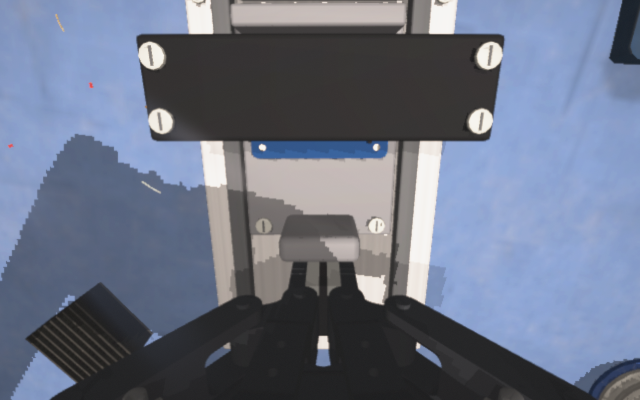

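```bash
python3 -m inch '[{"travel":[0.2,0,0],"angular":[0,0,0],"fingers":0},{"travel":[0.1,0,0],"angular":[0,0,0],"fingers":0},{"travel":[0.1,0,0],"angular":[0,0,0],"fingers":0},{"travel":[0.1,0,0],"angular":[0,0,0],"fingers":0},{"travel":[0,0,0],"angular":[0,0,0],"fingers":0},{"travel":[0,0,0],"angular":[0,0,0],"fingers":0}]'
python3 look.py w5
```

```text
time_s: 5.3
eef_pos: [0.4833, -0.1269, 0.0342]
eef_rot: [-0.0, 0.997, 0.082, -0.001]
wrist_force: [-5.4, -0.3, 3.4]
width: -0.0001
5.3 [ 0.4833 -0.1269  0.0342] fix xy -0.0271 -0.0005 yaw 9.39 [-5.38 -0.32  3.42] -6.249792677447053e-05
```

```bash
python3 -m inch '[{"travel":[0.1,0,0],"angular":[0,0,0],"fingers":0},{"travel":[0.1,0,0],"angular":[0,0,0],"fingers":0},{"travel":[0,0,0],"angular":[0,0,0],"fingers":0},{"travel":[0,0,0],"angular":[0,0,0],"fingers":0}]'
python3 -m inch '[{"travel":[0.1,0,0],"angular":[0,0,0],"fingers":0},{"travel":[0.1,0,0],"angular":[0,0,0],"fingers":0},{"travel":[0,0,0],"angular":[0,0,0],"fingers":0},{"travel":[0,0,0],"angular":[0,0,0],"fingers":0}]'
python3 look.py w6
```

```text
time_s: 5.68
eef_pos: [0.485, -0.1266, 0.0342]
eef_rot: [-0.0, 0.997, 0.082, -0.001]
wrist_force: [-6.5, -1.3, 4.2]
width: -0.0001
time_s: 6.02
eef_pos: [0.485, -0.1266, 0.0342]
eef_rot: [-0.0, 0.997, 0.082, -0.003]
wrist_force: [-18.7, -2.9, 15.6]
width: -0.0002
6.0167 [ 0.485  -0.1266  0.0342] fix xy -0.0253 -0.0005 yaw 9.39 [-18.72  -2.92  15.58] -0.0001528128342444742
```

View pics/w6.png

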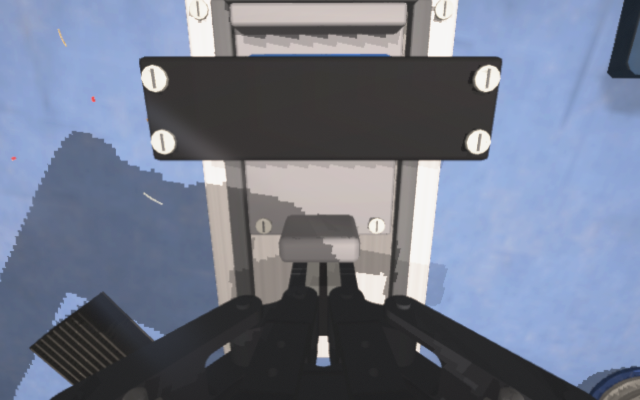

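The carrier is at the stop: force rose to 19 N with no more travel, and the TCP at fixture x = -25 mm puts the face at about -14 mm. I'll back straight off, rise and move across to the station.

```bash
python3 -m inch '[{"travel":[-0.5,0,0],"angular":[0,0,0],"fingers":0},{"travel":[-1,0,0],"angular":[0,0,0],"fingers":0},{"travel":[-2,0,0],"angular":[0,0,0],"fingers":0},{"travel":[-1,0,-2],"angular":[0,0,0],"fingers":0},{"travel":[0,0,-3.5],"angular":[0,0,0],"fingers":0},{"travel":[0,0,-3.5],"angular":[0,0,0],"fingers":0},{"travel":[0,0,-3.5],"angular":[0,0,0],"fingers":0},{"travel":[0,0,-3.5],"angular":[0,0,0],"fingers":0},{"travel":[0,0,-3.5],"angular":[0,0,0],"fingers":0},{"travel":[0,0,-2],"angular":[0,0,0],"fingers":0},{"travel":[0,0,0],"angular":[0,0,0],"fingers":0},{"travel":[0,0,0],"angular":[0,0,0],"fingers":0}]'
python3 look.py w7
python3 -m inch '[{"travel":[0.6,-2.8,0],"angular":[0,0,0],"fingers":0.53},{"travel":[0.6,-2.8,0],"angular":[0,0,0],"fingers":0.53},{"travel":[0.6,-2.8,0],"angular":[0,0,0],"fingers":0.53},{"travel":[0.6,-2.8,0],"angular":[0,0,0],"fingers":0.53},{"travel":[0.6,-2.8,0],"angular":[0,0,0],"fingers":0.53},{"travel":[0.6,-2.8,0],"angular":[0,0,0],"fingers":0.53},{"travel":[0.6,-2.8,0],"angular":[0,0,0],"fingers":0.53},{"travel":[0.6,-2.8,0],"angular":[0,0,0],"fingers":0.53},{"travel":[0.6,-2.8,0],"angular":[0,0,0],"fingers":0.53},{"travel":[0.6,-2.8,0],"angular":[0,0,0],"fingers":0.53},{"travel":[0,0,0],"angular":[0,0,0],"fingers":0.53},{"travel":[0,0,0],"angular":[0,0,0],"fingers":0.53}]'
python3 look.py w8
```

```text
time_s: 7.07
eef_pos: [0.4447, -0.1339, 0.2512]
eef_rot: [0.001, 0.997, 0.082, 0.002]
wrist_force: [0.9, 0.7, -0.8]
width: -0.0002
7.0667 [ 0.4447 -0.1339  0.2512] fix xy -0.0663 -0.001 yaw 9.39 [ 0.91  0.66 -0.77] -0.00018169809624620317
time_s: 8.12
eef_pos: [0.456, 0.1535, 0.2471]
eef_rot: [0.0, 0.997, 0.083, -0.002]
wrist_force: [-0.1, -0.7, -0.0]
width: 0.0449
8.1167 [0.456  0.1535 0.2471] fix xy -0.0073 0.2806 yaw 9.55 [-0.06 -0.75 -0.02] 0.044928971710213116
```

View pics/w7.png

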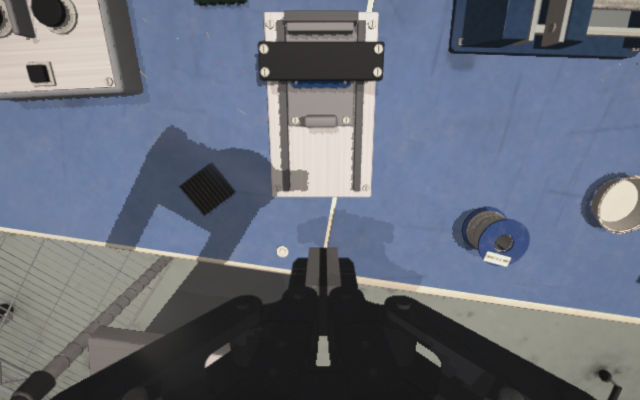

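View pics/w8.png

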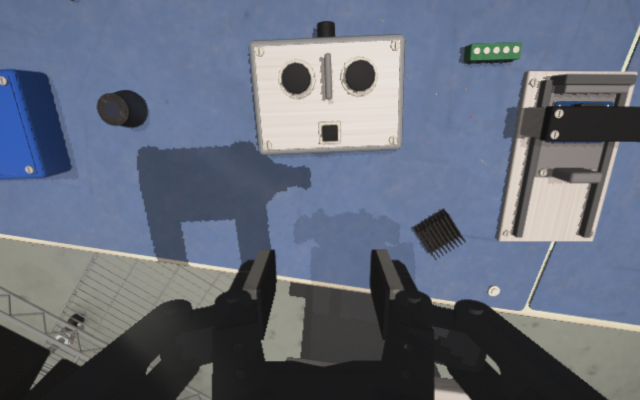

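w7 shows the carrier at the far end with its tab at (320,121). w8 shows the grey station with the left key at (297,78), the right key at (359,75) and the stop key at (330,132). Measuring the keys and checking the carrier:

Run:
```python
from h import *
f=np.load("pics/fix.npz");x=f['x'];y=np.array([-x[1],x[0]]);cen=f['cen']
z=np.load("pics/w7.npz"); im=z['im']; d=z['d']; c={k:z[k] for k in('f','cx','cy','k1','R','t')}
for yy in range(112,132,1):
    W=withdepth(c,[(320,yy)],[d[yy,320]])[0]; q=W[:2]-cen; print(yy,(q@x).round(4),W[2].round(4),end=' | ')
print()
z=np.load("pics/w8.npz"); im=z['im']; d=z['d']; c={k:z[k] for k in('f','cx','cy','k1','R','t')}
hsv=cv2.cvtColor(im,cv2.COLOR_RGB2HSV); m=(hsv[...,2]<75).astype(np.uint8); m[:40]=0;m[148:]=0;m[:,:262]=0;m[:,395:]=0
n,l,st,ce=cv2.connectedComponentsWithStats(m)
for i in range(1,n):
    if st[i][4]>60: print(st[i],ce[i].round(2),onplane(c,ce[i],.060).round(4),d[int(ce[i][1]),int(ce[i][0])],withdepth(c,[ce[i]],[d[int(ce[i][1]),int(ce[i][0])]]).round(4))
cv2.imwrite("pics/crop8.png",cv2.resize(im[25:165,240:415][...,::-1],None,fx=4,fy=4,interpolation=cv2.INTER_CUBIC))
# tool tips: depth for fingers
for u,v in[(266,258),(380,258),(262,265),(386,265),(322,70)]: print(u,v,im[v,u],withdepth(c,[(u,v)],[d[v,u]]).round(4))
```

```text
112 0.0001 0.0155 | 113 -0.001 0.0159 | 114 -0.002 0.0188 | 115 -0.0023 0.0435 | 116 -0.0032 0.0449 | 117 -0.0041 0.0468 | 118 -0.0051 0.046 | 119 -0.0061 0.0471 | 120 -0.0071 0.046 | 121 -0.0081 0.0458 | 122 -0.009 0.0465 | 123 -0.01 0.0474 | 124 -0.0109 0.0478 | 125 -0.012 0.046 | 126 -0.013 0.0471 | 127 -0.0166 0.0075 | 128 -0.0177 0.0077 | 129 -0.0188 0.0073 | 130 -0.0199 0.0081 | 131 -0.0209 0.0087 | 
[346  61  29  30 686] [359.61  75.42] [[0.5589 0.1368 0.06  ]] 0.29987323 [[0.5589 0.1368 0.0601]]
[282  63  28  31 665] [295.55  78.2 ] [[0.5467 0.1948 0.06  ]] 0.30053273 [[0.5467 0.1948 0.0601]]
[322 126  15  15 212] [329.36 132.88] [[0.5029 0.1554 0.06  ]] 0.3212462 [[0.5024 0.1552 0.0541]]
266 258 [74 72 68] [[0.4629 0.1801 0.2546]]
380 258 [83 80 76] [[0.471  0.1316 0.2546]]
262 265 [82 79 76] [[0.4625 0.1808 0.2603]]
386 265 [83 80 75] [[0.4717 0.1305 0.2618]]
322 70 [141 134 128] [[0.559  0.172  0.0452]]
```

View pics/crop8.png

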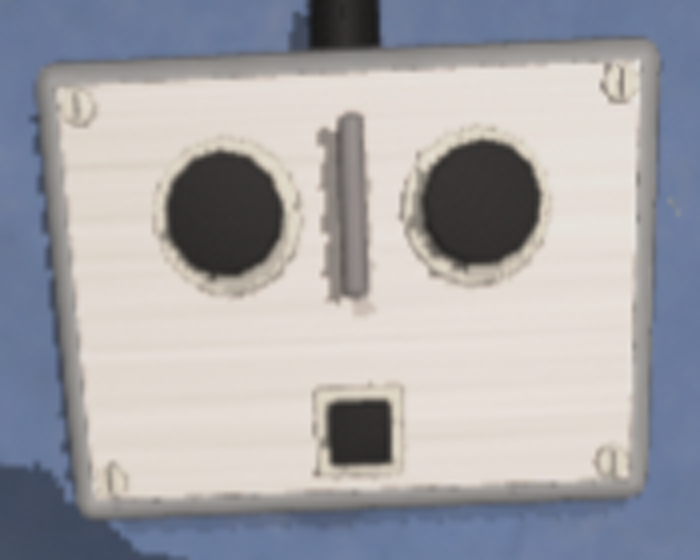

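The carrier face is at x ≈ -14 mm, so it's home. The keys are at (.547,.195) and (.559,.137), with mid (.553,.166) and yaw 11.9°. I'll align above the keys.

```bash
python3 -m inch '[{"travel":[0,0,0],"angular":[0,0,-2.35],"fingers":0.53},{"travel":[2.4,0.2,2],"angular":[0,0,0],"fingers":0.53},{"travel":[2.4,0.2,2],"angular":[0,0,0],"fingers":0.53},{"travel":[2.4,0.2,2],"angular":[0,0,0],"fingers":0.53},{"travel":[2.5,0.2,2],"angular":[0,0,0],"fingers":0.53},{"travel":[0,0,2],"angular":[0,0,0],"fingers":0.53},{"travel":[0,0,2],"angular":[0,0,0],"fingers":0.53},{"travel":[0,0,2],"angular":[0,0,0],"fingers":0.53},{"travel":[0,0,1],"angular":[0,0,0],"fingers":0.53},{"travel":[0,0,0],"angular":[0,0,0],"fingers":0.53},{"travel":[0,0,0],"angular":[0,0,0],"fingers":0.53}]'
python3 look.py w9
```

```text
time_s: 9.08
eef_pos: [0.5533, 0.1634, 0.0989]
eef_rot: [0.0, 0.995, 0.102, -0.001]
wrist_force: [0.8, -0.2, 1.4]
width: 0.0451
9.0833 [0.5533 0.1634 0.0989] fix xy 0.0902 0.2741 yaw 11.67 [ 0.75 -0.17  1.42] 0.04506083051329483
```

View pics/w9.png

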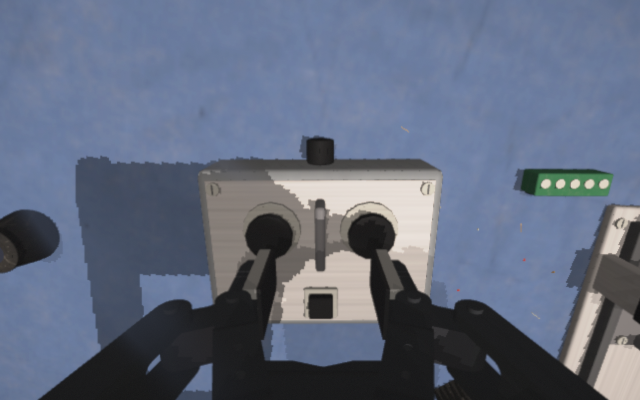

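The fingertips hover over the keys at (268,235) and (370,233), about 2.4 mm right of the midline. I'll correct that and descend.

```bash
python3 -m inch '[{"travel":[0,-0.25,0.5],"angular":[0,0,-0.2],"fingers":0.53},{"travel":[0,0,1],"angular":[0,0,0],"fingers":0.53},{"travel":[0,0,0.8],"angular":[0,0,0],"fingers":0.53},{"travel":[0,0,0],"angular":[0,0,0],"fingers":0.53},{"travel":[0,0,0],"angular":[0,0,0],"fingers":0.53},{"travel":[0,0,0],"angular":[0,0,0],"fingers":0.53}]'
python3 look.py w10
```

```text
time_s: 9.63
eef_pos: [0.5532, 0.1668, 0.0762]
eef_rot: [0.0, 0.995, 0.104, -0.0]
wrist_force: [1.1, 0.3, -0.8]
width: 0.0451
9.6333 [0.5532 0.1668 0.0762] fix xy 0.0907 0.2775 yaw 11.93 [ 1.09  0.29 -0.82] 0.04513386306135873
```

View pics/w10.png

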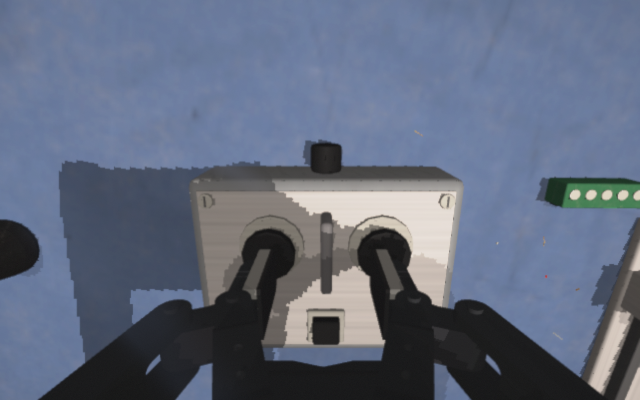

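Run:
```python
from h import *
s=status.observe()
z=np.load("pics/w10.npz"); d=z['d']; im=z['im']; c={k:z[k] for k in('f','cx','cy','k1','R','t')}
th=np.radians(11.9);X=np.array([np.cos(th),np.sin(th)]);Y=np.array([-X[1],X[0]])
def t(u,v):
    W=withdepth(c,[(u,v)],[d[v,u]])[0]; q=W[:2]-s['eef_pos'][:2]; return (q@X*1000).round(1),(q@Y*1000).round(1),(W[2]*1000).round(1)
for v in(235,): 
    for u in list(range(240,300,4))+list(range(318,336,2))+list(range(350,415,4)): print(u,im[v,u],*t(u,v))
print([t(204,200),t(446,201)])
for v in range(226,300,6): print(v,t(266,v),t(326,v),t(385,v))
```

```text
240 [128 121 114] 5.8 45.8 46.2
244 [128 122 113] 6.4 43.3 47.6
248 [126 120 111] 6.6 41.0 48.0
252 [37 36 34] 11.3 36.2 59.3
256 [28 27 27] 11.7 34.0 60.3
260 [32 31 31] 11.4 32.1 59.5
264 [30 28 28] 11.9 29.9 60.7
268 [28 28 27] 11.2 28.2 59.0
272 [31 30 29] 11.7 26.0 60.2
276 [33 32 32] 11.4 24.1 59.6
280 [25 24 24] 11.2 22.2 58.9
284 [24 24 24] 10.2 20.5 56.6
288 [94 90 84] 6.0 19.5 46.6
292 [125 119 111] 6.3 17.3 47.4
296 [126 121 112] 6.3 15.1 47.3
318 [136 129 123] 5.2 3.2 44.7
320 [99 94 91] 12.4 2.0 61.7
322 [83 78 78] 12.9 1.0 63.0
324 [89 85 83] 13.2 0.0 63.6
326 [89 85 83] 13.1 -1.0 63.5
328 [89 85 83] 13.1 -1.9 63.4
330 [82 78 77] 13.0 -2.9 63.1
332 [82 78 76] 12.5 -3.9 61.9
334 [109 103  98] 5.3 -5.6 44.9
350 [102  96  91] 6.2 -14.2 47.1
354 [129 123 114] 6.4 -16.3 47.5
358 [129 123 114] 6.3 -18.5 47.2
362 [127 121 112] 6.7 -20.6 48.2
366 [62 59 55] 9.8 -21.6 55.7
370 [21 21 22] 11.1 -23.2 58.6
374 [40 38 37] 11.5 -25.1 59.7
378 [47 45 44] 11.6 -27.0 60.0
382 [46 43 43] 11.7 -29.0 60.2
386 [45 42 42] 11.5 -31.1 59.8
390 [33 32 31] 11.6 -33.1 59.8
394 [38 36 36] 11.2 -35
[... 1789 characters left out ...]
np.float64(97.5))
280 (np.float64(6.9), np.float64(23.4), np.float64(95.2)) (np.float64(-11.2), np.float64(-1.0), np.float64(64.4)) (np.float64(10.4), np.float64(-23.1), np.float64(101.1))
286 (np.float64(4.8), np.float64(23.4), np.float64(96.2)) (np.float64(-15.0), np.float64(-1.0), np.float64(63.8)) (np.float64(10.7), np.float64(-22.2), np.float64(105.9))
292 (np.float64(2.4), np.float64(23.4), np.float64(96.7)) (np.float64(-19.1), np.float64(-1.1), np.float64(63.0)) (np.float64(9.8), np.float64(-21.8), np.float64(108.4))
298 (np.float64(-0.1), np.float64(23.5), np.float64(97.2)) (np.float64(-35.1), np.float64(-1.3), np.float64(44.2)) (np.float64(7.3), np.float64(-21.9), np.float64(108.4))
```

Aligned within 1 mm, with the tips about 12 mm above the key tops. Pressing in steps.

```bash
python3 -m inch '[{"travel":[0,0.1,0.5],"angular":[0,0,0],"fingers":0.53},{"travel":[0,0,0.5],"angular":[0,0,0],"fingers":0.53},{"travel":[0,0,0.3],"angular":[0,0,0],"fingers":0.53},{"travel":[0,0,0.2],"angular":[0,0,0],"fingers":0.53},{"travel":[0,0,0],"angular":[0,0,0],"fingers":0.53},{"travel":[0,0,0],"angular":[0,0,0],"fingers":0.53}]'
python3 look.py w11
```

```text
time_s: 10.18
eef_pos: [0.5538, 0.1658, 0.0617]
eef_rot: [0.0, 0.995, 0.104, 0.0]
wrist_force: [-1.2, -1.1, 5.6]
width: 0.0454
10.1833 [0.5538 0.1658 0.0617] fix xy 0.0911 0.2764 yaw 11.93 [-1.2  -1.07  5.6 ] 0.04539975817829782
```

View pics/w11.png

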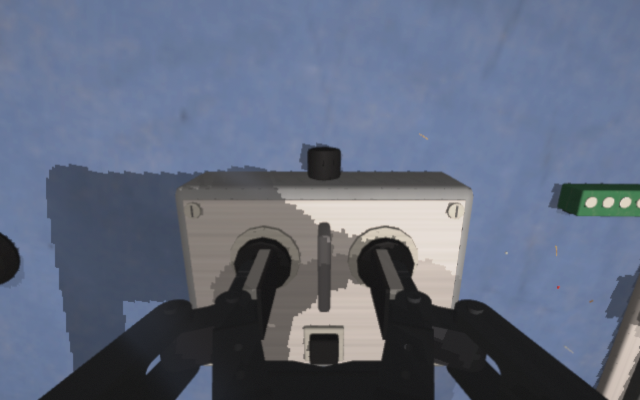

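Contact at 5.6 N total and symmetric: fingertips at (262,262) and (385,262). Pressing on down to the bottom.

```bash
python3 -m inch '[{"travel":[0,0,0.2],"angular":[0,0,0],"fingers":0.53},{"travel":[0,0,0.2],"angular":[0,0,0],"fingers":0.53},{"travel":[0,0,0.2],"angular":[0,0,0],"fingers":0.53},{"travel":[0,0,0],"angular":[0,0,0],"fingers":0.53},{"travel":[0,0,0],"angular":[0,0,0],"fingers":0.53}]'
python3 -m inch '[{"travel":[0,0,0.1],"angular":[0,0,0],"fingers":0.53},{"travel":[0,0,0.1],"angular":[0,0,0],"fingers":0.53},{"travel":[0,0,0],"angular":[0,0,0],"fingers":0.53},{"travel":[0,0,0],"angular":[0,0,0],"fingers":0.53}]'
python3 look.py w12
```

```text
time_s: 10.65
eef_pos: [0.554, 0.1658, 0.0585]
eef_rot: [0.0, 0.995, 0.104, 0.0]
wrist_force: [-12.8, -4.1, 28.8]
width: 0.0453
time_s: 10.98
eef_pos: [0.5542, 0.1658, 0.0583]
eef_rot: [0.0, 0.995, 0.104, 0.0]
wrist_force: [-21.1, -5.8, 43.6]
width: 0.0453
10.9833 [0.5542 0.1658 0.0583] fix xy 0.0914 0.2764 yaw 11.94 [-21.07  -5.83  43.55] 0.0453278895786899
```

```bash
python3 -m inch '[{"travel":[0,0,-0.1],"angular":[0,0,0],"fingers":0.53},{"travel":[0,0,0],"angular":[0,0,0],"fingers":0.53},{"travel":[0,0,0],"angular":[0,0,0],"fingers":0.53},{"travel":[0,0,0],"angular":[0,0,0],"fingers":0.53},{"travel":[0,0,0],"angular":[0,0,0],"fingers":0.53},{"travel":[0,0,0],"angular":[0,0,0],"fingers":0.53},{"travel":[0,0,0],"angular":[0,0,0],"fingers":0.53},{"travel":[0,0,0],"angular":[0,0,0],"fingers":0.53},{"travel":[0,0,0],"angular":[0,0,0],"fingers":0.53},{"travel":[0,0,0],"angular":[0,0,0],"fingers":0.53},{"travel":[0,0,0],"angular":[0,0,0],"fingers":0.53},{"travel":[0,0,0],"angular":[0,0,0],"fingers":0.53},{"travel":[0,0,0],"angular":[0,0,0],"fingers":0.53},{"travel":[0,0,0],"angular":[0,0,0],"fingers":0.53},{"travel":[0,0,0],"angular":[0,0,0],"fingers":0.53},{"travel":[0,0,0],"angular":[0,0,0],"fingers":0.53}]'
python3 look.py w13
python3 - <<'E'
from h import *
for n in ("w10","w13"):
    z=np.load(f"pics/{n}.npz"); d=z['d']; im=z['im']; c={k:z[k] for k in('f','cx','cy','k1','R','t')}
    vv,uu=np.mgrid[200:340,220:440]; W=withdepth(c,np.c_[uu.ravel(),vv.ravel()],d[vv,uu].ravel()); 
    for k in((.5467,.1948),(.5589,.1368),(.502,.1552)):
        th=np.radians(11.9); rel=W[:,:2]-k
        fx=rel@[np.cos(th),np.sin(th)]; fy=rel@[-np.sin(th),np.cos(th)]
        m=((abs(fy)<7)&(fx>(-5 if k[0]<.52 else 9))&(fx<(5 if k[0]<.52 else 12))&(W[:,2]<.068)); print(n,k,m.sum(),np.median(W[m,2]).round(4))
E
```

```text
time_s: 12.37
eef_pos: [0.5541, 0.1658, 0.0584]
eef_rot: [0.0, 0.995, 0.104, 0.0]
wrist_force: [-17.3, -5.2, 37.1]
width: 0.045
12.3667 [0.5541 0.1658 0.0584] fix xy 0.0914 0.2764 yaw 11.93 [-17.31  -5.19  37.13] 0.04504108739712582
w10 (0.5467, 0.1948) 0 nan
w10 (0.5589, 0.1368) 0 nan
w10 (0.502, 0.1552) 22419 0.0453
w13 (0.5467, 0.1948) 0 nan
w13 (0.5589, 0.1368) 0 nan
w13 (0.502, 0.1552) 23449 0.0453
  return _methods._mean(a, axis=axis, dtype=dtype,
  ret = ret.dtype.type(ret / rcount)
```

View pics/w13.png

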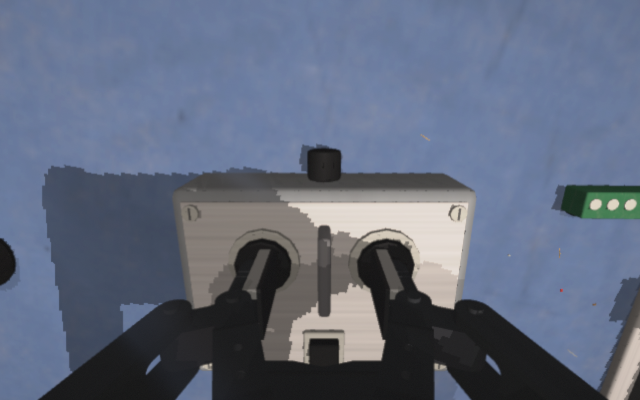

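```bash
cat > kz.py <<'E'
import sys
from h import *
for n in sys.argv[1:]:
    z=np.load(f"pics/{n}.npz"); d=z['d']; c={k:z[k] for k in('f','cx','cy','k1','R','t')}
    vv,uu=np.mgrid[20:360,150:480]; W=withdepth(c,np.c_[uu.ravel(),vv.ravel()],d[vv,uu].ravel()); th=np.radians(11.9)
    for k in((.5467,.1948),(.5589,.1368),(.502,.1552)):
        rel=W[:,:2]-k; fx=rel@[np.cos(th),np.sin(th)]; fy=rel@[-np.sin(th),np.cos(th)]
        m=(abs(fy)<.006)&(fx>(-.005 if k[0]<.52 else .007))&(fx<(.005 if k[0]<.52 else .011))&(W[:,2]<.066); print(n,k,m.sum(),np.median(W[m,2]).round(4) if m.any() else None)
E
python3 kz.py w10 w13
```

```text
w10 (0.5467, 0.1948) 175 0.0599
w10 (0.5589, 0.1368) 172 0.0599
w10 (0.502, 0.1552) 306 0.0539
w13 (0.5467, 0.1948) 139 0.0532
w13 (0.5589, 0.1368) 160 0.0534
w13 (0.502, 0.1552) 206 0.0539
```

Both key tops read z 53 mm, fully down, and the stop key is untouched at 54 mm. I'll hold longer, then release straight up.

```bash
python3 -m inch '[{"travel":[0,0,0],"angular":[0,0,0],"fingers":0.53},{"travel":[0,0,0],"angular":[0,0,0],"fingers":0.53},{"travel":[0,0,0],"angular":[0,0,0],"fingers":0.53},{"travel":[0,0,0],"angular":[0,0,0],"fingers":0.53},{"travel":[0,0,0],"angular":[0,0,0],"fingers":0.53},{"travel":[0,0,0],"angular":[0,0,0],"fingers":0.53},{"travel":[0,0,0],"angular":[0,0,0],"fingers":0.53},{"travel":[0,0,0],"angular":[0,0,0],"fingers":0.53},{"travel":[0,0,0],"angular":[0,0,0],"fingers":0.53},{"travel":[0,0,0],"angular":[0,0,0],"fingers":0.53},{"travel":[0,0,0],"angular":[0,0,0],"fingers":0.53},{"travel":[0,0,0],"angular":[0,0,0],"fingers":0.53},{"travel":[0,0,0],"angular":[0,0,0],"fingers":0.53},{"travel":[0,0,0],"angular":[0,0,0],"fingers":0.53},{"travel":[0,0,0],"angular":[0,0,0],"fingers":0.53},{"travel":[0,0,0],"angular":[0,0,0],"fingers":0.53},{"travel":[0,0,0],"angular":[0,0,0],"fingers":0.53},{"travel":[0,0,0],"angular":[0,0,0],"fingers":0.53}]'
python3 -m inch '[{"travel":[0,0,-0.5],"angular":[0,0,0],"fingers":0.53},{"travel":[0,0,-1],"angular":[0,0,0],"fingers":0.53},{"travel":[0,0,-2],"angular":[0,0,0],"fingers":0.53},{"travel":[0,0,-3],"angular":[0,0,0],"fingers":0.53},{"travel":[0,0,-3],"angular":[0,0,0],"fingers":0.53},{"travel":[-1.5,0,-3],"angular":[0,0,0],"fingers":0.53},{"travel":[-2.5,0,-3],"angular":[0,0,0],"fingers":0.53},{"travel":[-3,1,-3],"angular":[0,0,0],"fingers":0.53},{"travel":[-2,1.5,0],"angular":[0,0,0],"fingers":0.53},{"travel":[-1,1.5,0],"angular":[0,0,0],"fingers":0.53},{"travel":[0,0,0],"angular":[0,0,0],"fingers":0.53},{"travel":[0,0,0],"angular":[0,0,0],"fingers":0.53},{"travel":[0,0,0],"angular":[0,0,0],"fingers":0.53}]'
python3 look.py w14; python3 kz.py w14; python3 look.py t14 top
python3 - <<'E'
from h import *
f=np.load("pics/fix.npz");x=f['x'];y=np.array([-x[1],x[0]])
z=np.load("pics/w14.npz"); d=z['d']; c={k:z[k] for k in('f','cx','cy','k1','R','t')}
P=f['cen']+np.array([-.09+.005*0,0])@np.array([x,y])
vv,uu=np.mgrid[0:400,0:640]; W=withdepth(c,np.c_[uu.ravel(),vv.ravel()],d.ravel()); q=W[:,:2]-f['cen']; fx=q@x; fy=q@y
m=(abs(fy)<.012)&(W[:,2]>.04)&(W[:,2]<.05)&(fx<.02)&(fx>-.1); print("tab top",m.sum(),np.percentile(fx[m],[1,50,99]).round(4) if m.any() else None)
E
```

```text
time_s: 13.92
eef_pos: [0.5541, 0.1658, 0.0585]
eef_rot: [0.0, 0.995, 0.104, 0.0]
wrist_force: [-16.8, -5.0, 35.9]
width: 0.0451
time_s: 15.0
eef_pos: [0.4651, 0.1069, 0.2377]
eef_rot: [-0.0, 0.995, 0.104, -0.0]
wrist_force: [0.2, 0.1, 0.4]
width: 0.0453
15.0 [0.4651 0.1069 0.2377] fix xy -0.0061 0.2331 yaw 11.9 [0.23 0.09 0.38] 0.04531328710016288
w14 (0.5467, 0.1948) 62 0.06
w14 (0.5589, 0.1368) 56 0.0598
w14 (0.502, 0.1552) 127 0.0538
15.05 [0.4652 0.1071 0.2375] fix xy -0.0061 0.2333 yaw 11.93 [ 0.2   0.14 -0.14] 0.045336690041414364
tab top 266 [-0.0138 -0.007  -0.0019]
```

View pics/w14.png

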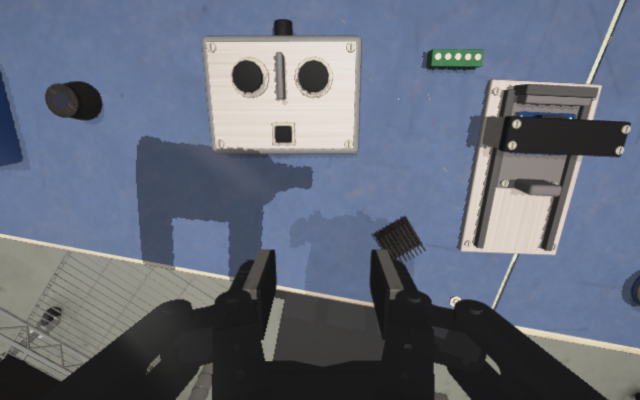

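View pics/t14.png

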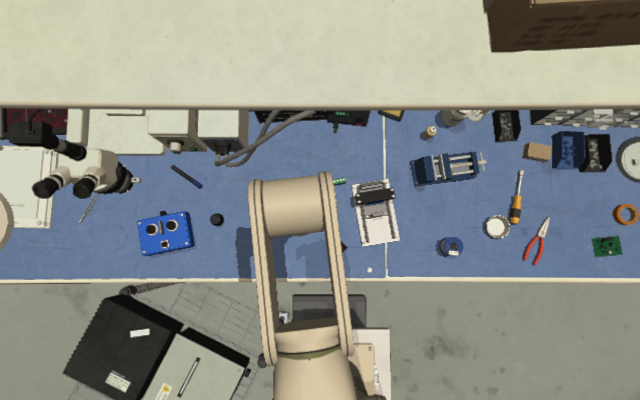

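The start keys are up (60 mm) and the stop key is untouched. The carrier is home, with its face at about -14 mm, and the bystanders are where they started. The robot is clear of everything, so I'm handing in.

Run:
```python
from h import *
print(job.job_done())
```

```text
the job is handed in; nothing more can be done
None
```

The job is done and handed in at about 15 s of the 54 s allowed; no verdict is reported.

- **Carrier:** I pushed it along the rails with shut fingers until it met the stop. Force rose to about 19 N with no further travel. Afterwards the push face measured x ≈ -14 mm, where -15 mm is expected at the stop. The 1 mm difference is within the camera calibration.
- **Start keys:** I pressed both together with the fingers about 45 mm apart and held them for about 3 s. Both key tops read z ≈ 53 mm while held (fully down), with about 36 N in total. After release both read z ≈ 60 mm (up).
- **Left alone:** The stop key stayed at z ≈ 54 mm throughout. In the last pictures the arm stood clear of everything. By eye the loose things were where they started. I did not measure them again, and in the last top view the arm hid most of the heat sink, which the wrist view still showed.

No check failed. The only error in the work was a units slip in my first key-height script, which gave empty readings; I fixed it before releasing the keys.

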